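# Stack a round lamp module on the assembly plate

### The job

Build up the lamp module on the round black assembly plate: lay the ribbed aluminium heat sink in the middle of the plate, and the green LED board centred on top of it with its LEDs facing up. Lower both parts into place rather than dropping them, and let go of the finished stack.

Things in the scene. Friction and masses are not known exactly. Their poses are not given: they have to be found in the camera images.
- plate_top (a point): centre of the top face of the assembly plate: a round black steel plate, 140 mm across and 10 mm thick, fixed to the bench (it does not move), with a thin yellow ring 100 mm across printed round its centre. The point lies on the top face, 10 mm above the bench; z points up.
- heatsink_center (a point): centre (half-way up) of the heat sink: a loose plain round aluminium disc, silver with dark grooves round its side and dark straight grooves across its flat top, 60 mm in diameter and 16 mm thick, lying flat on the bench, about 0.12 kg. z is the disc's axis and points up; round, so its yaw does not matter. A brass disc of the same size on the bench is not wanted.
- ledboard_center (a point): centre (half-way up) of the green LED board: a loose rigid round disc, 56 mm in diameter and 10 mm thick, green on top with eight small yellow LEDs in a circle a white connector in the middle and two black chips (these stand about 1 mm proud), black round the lower half of its side, lying flat on the bench LEDs up, about 0.04 kg. z is the disc's axis and points up out of the LED face; its yaw does not matter. A red board of the same size on the bench is not wanted.
Mind the look-alikes: they are no part of the job. Of the things like the part that bears ledboard_center, leave any that is blue or purple; of the rest the larger one is meant.

How it is judged:
At the end, for the whole second after the job is handed in: The heat sink lies flat on the plate with its centre within 15 mm of the plate's centre; the green LED board lies flat on the heat sink, LEDs up, with its centre within 15 mm of the heat sink's centre (both flat within 10 degrees, directly on one another); both are at rest (horizontal distance between heatsink_center and plate_top below 0.015 m and horizontal distance between ledboard_center and heatsink_center below 0.015 m and z of heatsink_center in the frame of plate_top between 0.004 and 0.012 m and z of ledboard_center in the frame of plate_top between 0.017 and 0.025 m and angle between the z axis of heatsink_center and the z axis of plate_top, either way round below 0.17 rad and angle between ledboard_center's own z axis and vertical below 0.17 rad and linear speed of each of heatsink, ledboard below 0.02 m/s); the robot touches nothing.
It fails at once if the heat sink is dropped (falls freely by more than about 30 mm) (linear speed of heatsink above 0.8 m/s and contact force between the fingers and heatsink below 0.01 N).
It fails at once if the LED board is dropped (falls freely by more than about 30 mm) (linear speed of ledboard above 0.8 m/s and contact force between the fingers and ledboard below 0.01 N).
It also fails if it takes over 53 s, if anything falls off the work surface, if the arm or the gripper's body presses on something with over 40 N, if the wrist force passes 120 N, or if a joint passes its speed limit or range.

### The arm

A 6-joint arm with a two-finger parallel gripper is mounted at the origin on the work surface. World frame = base frame: x ahead of the robot, y to its left, z up, the work surface at z = 0. Lengths are in m, angles in rad, forces in N, time in s.
With the tool pointing down it reaches from about 0.3 to 0.775 m from the base axis. Payload 14.6 kg.
Tool frame: the origin (TCP) lies midway between the tips of the shut fingers; the grasp point (between the pads) lies 19 mm behind it (grasp_offset is the distance from the TCP to the grasp point, in m); z points along the fingers, y is the line along which they close (so a half turn about z gives the same grasp; the last joint's range is limited). The gripper opens to 94 mm and grips with 3 to 60 N. Pads are 16 mm wide; open, the fingers measure 119 mm over their backs; the gripper's body (75 mm by 177 mm) begins 78 mm behind the grasp point.
Start: joints at [1.136, 0.3, 1.521, -0, 1.321, -0.067], TCP at [0.198, 0.513, 0.205] pointing down, gripper open.
Joint ranges: [-3.03, 3.03], [-0.79, 2.21], [0.23, 2.52], [-1.04, 4.18], [0, 3.07], [-2.55, 2.55]. Speed limits (rad/s): [2.22, 2.22, 2.57, 3.14, 3.14, 3.14].

### API

Orientations are given as [roll, pitch, yaw] about the fixed x, y, z axes, in that order (R = Rz(yaw) Ry(pitch) Rx(roll)).
In Python, from station import * gives the robot as it stands. The module is installed in compiled form; this text tells all that it offers.
- The arm moves only by the tool send_rows, never from a script. Its argument "rows" is a list of rows, each an object of numbers: "dx", "dy", "dz": the shift along the tool's x, y, z in mm; "roll": the turn about the tool's z in degrees; "jaw": the closure, from -1 (fully open) to 1 (shut). In form: [{"dx": .., "dy": .., "dz": .., "roll": .., "jaw": ..}, ...]. A call has 1 to 12 rows; each row shifts and turns the commanded pose from where the row before left it, along the tool's axes as they then stand; what a row does not reach is not made up. A row lasts 1/12 s, in which the tool goes at most 41.7 mm and 7.16 degrees, less where a joint would pass 70% of its speed; a pose out of reach is approached as far as the arm can. A call is refused whole if a number of a shift passes 41.7 or a number of a turn 7.16, either way. A call with a gripper value outside its range is refused whole. The fingers move at their own pace and stop on an object; "force" is the grip in N (left out, the last holds). Time passes only in rows, so rows that do not move let the fingers close. It gives the time, the measured TCP pose, the force, the opening and the grip force at its end, in the units of the state.
- get_obs(): the state, without advancing time (a new reading comes with each control period).
- camera(name): name is "scene" or "top" or "wrist"; returns a dict with "frame" (384x512x3 uint8, red, green, blue), "z_map" (384x512 float32, m along the optical axis (not along the pixel's ray), 0 where there is no reading), "camera_matrix" (3x3 intrinsics, pixels), "rvec" (rotation vector, rad) and "tvec" (3), from world to camera coordinates, as OpenCV has them. Camera axes: x right, y down, z forward; pixel columns grow to the right and rows downward; lengths in m; the calibration is good to about 2 mm. A picture is of the moment at which its call begins.
- hand_in(): hands the job in; it is judged then, once.
The state is a dict: "time_s": time; "qpos": joint angles; "joint_vel": joint speeds; "tau": joint torques, N m; "ee_pos": TCP position; "eef_rot": TCP orientation; "force": force on the tool from outside, world axes, zero at the start; "moment": the same for the moment, N m; "grip_width": finger opening in m; "grip_force": force on a finger pad.
Only numpy, scipy, OpenCV 4.12 (cv2) and the standard library are available. Lean on these libraries where they do the work, as an engineer would, in place of code of your own. Each camera call takes 0.05 s, during which the arm holds its last target. There are 200 camera calls.

## Working session

There is one attempt and no reset: what is moved stays moved. The work goes in short steps, Python scripts to look and compute and a tool call to move; the robot and the scene stay as the last step left them, time stands still between calls to the robot, and variables do not carry over. Pictures are saved under pics/ and viewed, at most 10 in all, crops included, and the job is handed in when it is done.

Besides the shell and the picture viewer there is one more tool, called in YAML: its name, and indented under it one key for each argument. send_rows: Moves the arm, as the interface text tells. Its arguments: {"type":"object","properties":{"rows":{"type":"array"},"force":{"type":"number"}},"required":["rows"]}

```bash
mkdir -p pics; cat > h.py <<'E'
from station import *
import numpy as np, cv2
def world(c):
    R=cv2.Rodrigues(np.array(c['rvec'],float))[0]; t=np.array(c['tvec'],float).ravel()
    K=np.array(c['camera_matrix']); z=c['z_map']; v,u=np.mgrid[:z.shape[0],:z.shape[1]]
    P=np.stack([(u-K[0,2])/K[0,0]*z,(v-K[1,2])/K[1,1]*z,z],-1)
    return (P-t)@R
def save(c,n): cv2.imwrite('pics/'+n,c['frame'][...,::-1])
E
python3 - <<'E'
from h import *
c=camera('top');d=camera('scene')
np.savez('top.npz',**{k:np.array(v) for k,v in c.items()})
cv2.imwrite('pics/a.png',cv2.resize(c['frame'][...,::-1],(800,600)))
save(d,'b.png')
W=world(c); z=W[...,2]
m=((z>0.006)&(z<0.06)&(c['z_map']>0)).astype(np.uint8)
n,l,s,ce=cv2.connectedComponentsWithStats(m)
for i in range(1,n):
    if s[i,4]>40:
        q=l==i; p=W[q]; print(ce[i].round(),s[i,4],((p.min(0)+p.max(0))/2).round(3),np.ptp(p,axis=0).round(3),np.median(p[:,2]).round(4),np.median(c['frame'][q],0))
o=get_obs();print(o['time_s'],o['ee_pos'],o['eef_rot'],o['grip_width'])
E
```

```text
[ 6. 42.] 779 [0.779 0.515 0.024] [0.159 0.046 0.037] 0.0265 [73. 62. 31.]
[199.   6.] 2084 [0.853 0.118 0.016] [0.03  0.358 0.021] 0.0183 [137. 135. 132.]
[446.  18.] 3227 [ 0.84  -0.421  0.033] [0.082 0.222 0.054] 0.027 [15. 27. 51.]
[188.  45.] 842 [0.758 0.128 0.027] [0.063 0.062 0.042] 0.035 [139. 124.  90.]
[299.  44.] 508 [ 0.764 -0.108  0.023] [0.05  0.047 0.035] 0.0363 [ 51.  90. 178.]
[115. 103.] 655 [0.629 0.28  0.013] [0.058 0.061 0.014] 0.0159 [178. 139.  80.]
[382. 118.] 650 [ 0.61  -0.288  0.014] [0.06  0.06  0.015] 0.0168 [163. 166. 172.]
[267. 140.] 3308 [ 0.559 -0.044  0.011] [0.139 0.137 0.01 ] 0.0107 [87. 88. 90.]
[450. 145.] 346 [ 0.551 -0.429  0.033] [0.039 0.036 0.054] 0.0428 [81.  62.5 48. ]
[139. 196.] 561 [0.434 0.221 0.01 ] [0.054 0.055 0.008] 0.0101 [158.  55.  56.]
[400. 203.] 215 [ 0.429 -0.325  0.009] [0.036 0.037 0.006] 0.0078 [ 63. 111.  57.]
[357. 216.] 565 [ 0.399 -0.234  0.011] [0.055 0.055 0.009] 0.0109 [ 55. 117.  62.]
[310. 217.] 208 [ 0.395 -0.135  0.009] [0.036 0.036 0.006] 0.0075 [ 73.5 101.  173. ]
[258. 233.] 631 [ 0.361 -0.004  0.017] [0.025 0.172 0.023] 0.0226 [163. 100.  57.]
[377. 265.] 579 [ 0.299 -0.275  0.011] [0.055 0.057 0.011] 0.0108 [117.  71. 140.]
[243. 369.] 2547 [ 0.093 -0.002  0.033] [0.065 0.214 0.054] 0.014 [73. 68. 51.]
0.1 [0.19766598 0.51301173 0.20494488] [-3.14058208e+00 -7.84544065e-05  2.77376420e+00] 0.0940637083084599
```

View pics/a.png

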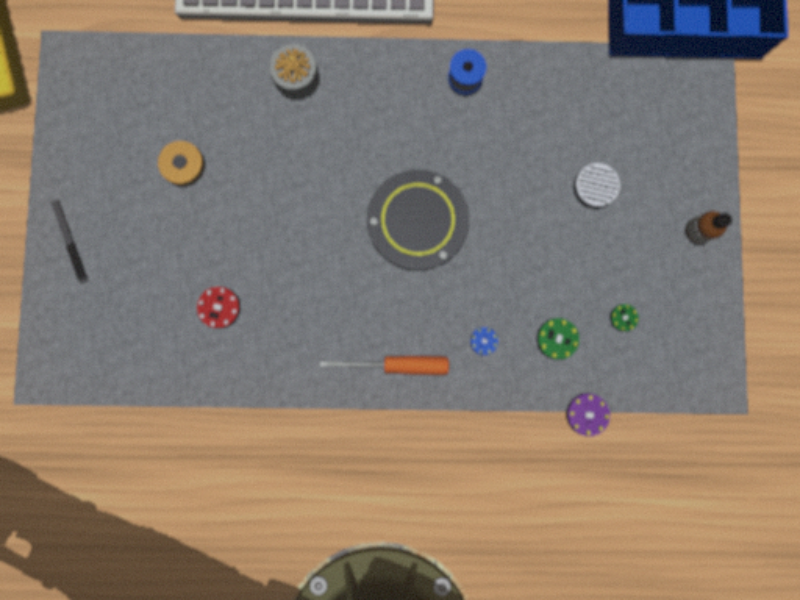

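View pics/b.png

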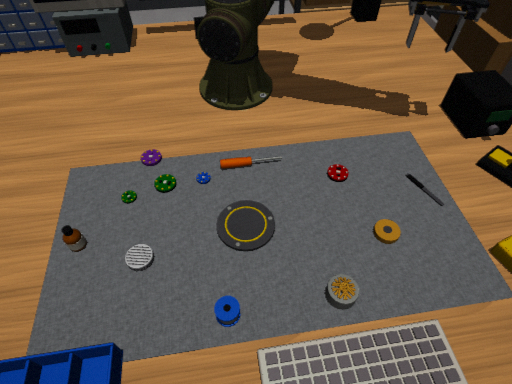

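Top view (800x600): the plate is at (418,219) and the silver ribbed disc at (598,185). The brass ring at (180,162) is not wanted.
Board candidates: large green (559,339), small green (624,318), small blue (484,341), large purple (589,414), red (217,307). Blue, purple and red are out. Of the two greens, the larger one at (559,339) is 55 mm across against 36 mm, so it fits. I'll confirm that in a crop.

```bash
python3 - <<'E'
import numpy as np,cv2
f=np.load('top.npz')['frame'][90:290,290:430,::-1]
cv2.imwrite('pics/c.png',cv2.resize(f,None,fx=3,fy=3,interpolation=cv2.INTER_CUBIC))
y=2.774;d=np.array([.610-.198,-.288-.513])
print(np.cos(y)*d[0]+np.sin(y)*d[1],np.sin(y)*d[0]-np.cos(y)*d[1])
E
```

```text
-0.6723317439235252 -0.5994289166471294
```

View pics/c.png

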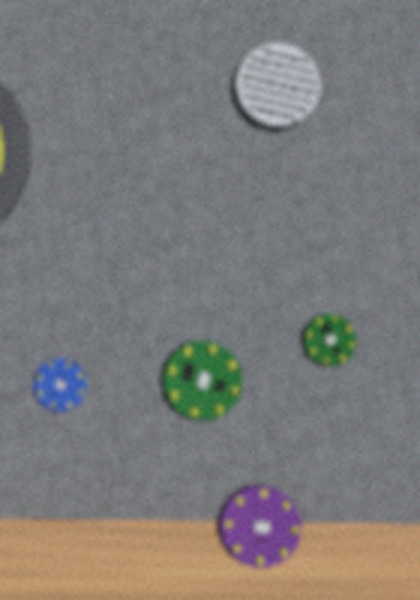

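The crop confirms it: the large green board with LEDs, connector and chips is at crop (203,380), the small green look-alike at (330,340), the silver heat sink at (278,85). I'm moving above the heat sink.

send_rows:
  rows:
    - {"dx": -28, "dy": -25, "jaw": -1}
    - {"dx": -28, "dy": -25, "jaw": -1}
    - {"dx": -28, "dy": -25, "jaw": -1}
    - {"dx": -28, "dy": -25, "jaw": -1}
    - {"dx": -28, "dy": -25, "jaw": -1}
    - {"dx": -28, "dy": -25, "jaw": -1}
    - {"dx": -28, "dy": -25, "jaw": -1}
    - {"dx": -28, "dy": -25, "jaw": -1}
    - {"dx": -28, "dy": -25, "jaw": -1}
    - {"dx": -28, "dy": -25, "jaw": -1}
    - {"dx": -28, "dy": -25, "jaw": -1}
    - {"dx": -28, "dy": -25, "jaw": -1}

```text
invalid input at $.rows[0]: expected keys dx, dy, dz, roll, jaw
```

send_rows:
  rows:
    - {"dx": -28, "dy": -25, "jaw": -1}
    - {"dx": -28, "dy": -25, "jaw": -1}
    - {"dx": -28, "dy": -25, "jaw": -1}
    - {"dx": -28, "dy": -25, "jaw": -1}
    - {"dx": -28, "dy": -25, "jaw": -1}
    - {"dx": -28, "dy": -25, "jaw": -1}
    - {"dx": -28, "dy": -25, "jaw": -1}
    - {"dx": -28, "dy": -25, "jaw": -1}
    - {"dx": -28, "dy": -25, "jaw": -1}
    - {"dx": -28, "dy": -25, "jaw": -1}
    - {"dx": -28, "dy": -25, "jaw": -1}
    - {"dx": -28, "dy": -25, "jaw": -1}

```text
invalid input at $.rows[0]: expected keys dx, dy, dz, roll, jaw
```

send_rows:
  rows:
    - {"dx": -28, "dy": -25, "dz": 0, "roll": 0, "jaw": -1}
    - {"dx": -28, "dy": -25, "dz": 0, "roll": 0, "jaw": -1}
    - {"dx": -28, "dy": -25, "dz": 0, "roll": 0, "jaw": -1}
    - {"dx": -28, "dy": -25, "dz": 0, "roll": 0, "jaw": -1}
    - {"dx": -28, "dy": -25, "dz": 0, "roll": 0, "jaw": -1}
    - {"dx": -28, "dy": -25, "dz": 0, "roll": 0, "jaw": -1}
    - {"dx": -28, "dy": -25, "dz": 0, "roll": 0, "jaw": -1}
    - {"dx": -28, "dy": -25, "dz": 0, "roll": 0, "jaw": -1}
    - {"dx": -28, "dy": -25, "dz": 0, "roll": 0, "jaw": -1}
    - {"dx": -28, "dy": -25, "dz": 0, "roll": 0, "jaw": -1}
    - {"dx": -28, "dy": -25, "dz": 0, "roll": 0, "jaw": -1}
    - {"dx": -28, "dy": -25, "dz": 0, "roll": 0, "jaw": -1}

```text
time_s: 1.1
ee_pos: [0.4038, 0.1106, 0.2055]
eef_rot: [3.141, 0.0, 2.774]
force: [-0.1, 0.7, 0.6]
grip_width: 0.0939
grip_force: 0.0
```

send_rows:
  rows:
    - {"dx": -28, "dy": -25, "dz": 0, "roll": 0, "jaw": -1}
    - {"dx": -28, "dy": -25, "dz": 0, "roll": 0, "jaw": -1}
    - {"dx": -28, "dy": -25, "dz": 0, "roll": 0, "jaw": -1}
    - {"dx": -28, "dy": -25, "dz": 0, "roll": 0, "jaw": -1}
    - {"dx": -28, "dy": -25, "dz": 0, "roll": 0, "jaw": -1}
    - {"dx": -28, "dy": -25, "dz": 0, "roll": 0, "jaw": -1}
    - {"dx": -28, "dy": -25, "dz": 0, "roll": 0, "jaw": -1}
    - {"dx": -28, "dy": -25, "dz": 0, "roll": 0, "jaw": -1}
    - {"dx": -28, "dy": -25, "dz": 0, "roll": 0, "jaw": -1}
    - {"dx": -28, "dy": -25, "dz": 0, "roll": 0, "jaw": -1}
    - {"dx": -28, "dy": -25, "dz": 0, "roll": 0, "jaw": -1}
    - {"dx": -28, "dy": -25, "dz": 0, "roll": 0, "jaw": -1}

```text
time_s: 2.1
ee_pos: [0.6094, -0.29, 0.2049]
eef_rot: [3.142, -0.001, 2.774]
force: [0.2, -0.3, -0.2]
grip_width: 0.0937
grip_force: 0.0
```

send_rows:
  rows:
    - {"dx": 0, "dy": 0, "dz": 40, "roll": 0, "jaw": -1}
    - {"dx": 0, "dy": 0, "dz": 40, "roll": 0, "jaw": -1}
    - {"dx": 0, "dy": 0, "dz": 40, "roll": 0, "jaw": -1}
    - {"dx": 0, "dy": 0, "dz": 30, "roll": 0, "jaw": -1}
    - {"dx": 0, "dy": 0, "dz": 20, "roll": 0, "jaw": -1}
    - {"dx": 0, "dy": 0, "dz": 15, "roll": 0, "jaw": -1}
    - {"dx": 0, "dy": 0, "dz": 10, "roll": 0, "jaw": -1}
    - {"dx": 0, "dy": 0, "dz": 6, "roll": 0, "jaw": -1}
    - {"dx": 0, "dy": 0, "dz": 0, "roll": 0, "jaw": -1}

```text
time_s: 2.85
ee_pos: [0.609, -0.2882, 0.0039]
eef_rot: [3.142, -0.001, 2.774]
force: [0.3, -0.2, -0.3]
grip_width: 0.0941
grip_force: 0.0
```

send_rows:
  rows:
    - {"dx": 0, "dy": 0, "dz": 0, "roll": 0, "jaw": 1}
    - {"dx": 0, "dy": 0, "dz": 0, "roll": 0, "jaw": 1}
    - {"dx": 0, "dy": 0, "dz": 0, "roll": 0, "jaw": 1}
    - {"dx": 0, "dy": 0, "dz": 0, "roll": 0, "jaw": 1}
    - {"dx": 0, "dy": 0, "dz": 0, "roll": 0, "jaw": 1}
    - {"dx": 0, "dy": 0, "dz": 0, "roll": 0, "jaw": 1}
    - {"dx": 0, "dy": 0, "dz": 0, "roll": 0, "jaw": 1}
    - {"dx": 0, "dy": 0, "dz": 0, "roll": 0, "jaw": 1}
  force: 25

```text
time_s: 3.52
ee_pos: [0.6092, -0.2883, 0.0048]
eef_rot: [-3.142, 0.0, 2.774]
force: [-1.5, 0.9, 4.1]
grip_width: 0.0596
grip_force: 25.0
```

send_rows:
  rows:
    - {"dx": 0, "dy": 0, "dz": -10, "roll": 0, "jaw": 1}
    - {"dx": 0, "dy": 0, "dz": -20, "roll": 0, "jaw": 1}
    - {"dx": 0, "dy": 0, "dz": -20, "roll": 0, "jaw": 1}
    - {"dx": 0, "dy": 0, "dz": -10, "roll": 0, "jaw": 1}
    - {"dx": 0, "dy": 0, "dz": 0, "roll": 0, "jaw": 1}

```text
time_s: 3.93
ee_pos: [0.6101, -0.2889, 0.0674]
eef_rot: [-3.141, 0.004, 2.774]
force: [0.5, 0.2, -0.5]
grip_width: 0.0592
grip_force: 25.0
```

send_rows:
  rows:
    - {"dx": 8, "dy": 13, "dz": 0, "roll": 0, "jaw": 1}
    - {"dx": 16, "dy": 25, "dz": 0, "roll": 0, "jaw": 1}
    - {"dx": 16, "dy": 25, "dz": 0, "roll": 0, "jaw": 1}
    - {"dx": 16, "dy": 25, "dz": 0, "roll": 0, "jaw": 1}
    - {"dx": 16, "dy": 25, "dz": 0, "roll": 0, "jaw": 1}
    - {"dx": 16, "dy": 25, "dz": 0, "roll": 0, "jaw": 1}
    - {"dx": 16, "dy": 25, "dz": 0, "roll": 0, "jaw": 1}
    - {"dx": 16, "dy": 25, "dz": 0, "roll": 0, "jaw": 1}
    - {"dx": 8, "dy": 13, "dz": 0, "roll": 0, "jaw": 1}
    - {"dx": 6, "dy": 9, "dz": 0, "roll": 0, "jaw": 1}
    - {"dx": 0, "dy": 0, "dz": 0, "roll": 0, "jaw": 1}

```text
time_s: 4.85
ee_pos: [0.559, -0.0426, 0.0638]
eef_rot: [-3.141, -0.001, 2.776]
force: [-0.4, -0.2, -0.3]
grip_width: 0.0594
grip_force: 25.0
```

```bash
python3 - <<'E'
from h import *
c=camera('wrist');d=camera('scene')
i=np.hstack([cv2.resize(c['frame'],(400,300)),cv2.resize(d['frame'][120:312,128:384],(400,300))])
cv2.imwrite('pics/d.png',i[...,::-1])
o=get_obs();print(o['ee_pos'],o['grip_force'])
E
```

```text
[ 0.5595472  -0.04462335  0.06409904] 24.99980002641678
```

View pics/d.png

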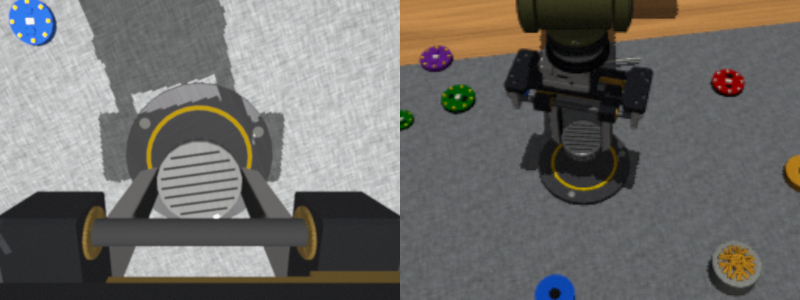

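The heat sink is held between the fingers, at (200,180) in the wrist half and above the yellow ring. I'm lowering it.

send_rows:
  rows:
    - {"dx": 0, "dy": 0, "dz": 12, "roll": 0, "jaw": 1}
    - {"dx": 0, "dy": 0, "dz": 14, "roll": 0, "jaw": 1}
    - {"dx": 0, "dy": 0, "dz": 10, "roll": 0, "jaw": 1}
    - {"dx": 0, "dy": 0, "dz": 6, "roll": 0, "jaw": 1}
    - {"dx": 0, "dy": 0, "dz": 3, "roll": 0, "jaw": 1}
    - {"dx": 0, "dy": 0, "dz": 2, "roll": 0, "jaw": 1}
    - {"dx": 0, "dy": 0, "dz": 1, "roll": 0, "jaw": 1}
    - {"dx": 0, "dy": 0, "dz": 0, "roll": 0, "jaw": 1}
    - {"dx": 0, "dy": 0, "dz": 0, "roll": 0, "jaw": 1}

```text
time_s: 5.7
ee_pos: [0.5598, -0.0442, 0.0168]
eef_rot: [3.141, 0.001, 2.774]
force: [0.5, 0.5, -1.2]
grip_width: 0.0593
grip_force: 25.0
```

send_rows:
  rows:
    - {"dx": 0, "dy": 0, "dz": 1, "roll": 0, "jaw": 1}
    - {"dx": 0, "dy": 0, "dz": 0.5, "roll": 0, "jaw": 1}
    - {"dx": 0, "dy": 0, "dz": 0, "roll": 0, "jaw": 1}
    - {"dx": 0, "dy": 0, "dz": 0, "roll": 0, "jaw": 1}

```text
time_s: 6.03
ee_pos: [0.5596, -0.0441, 0.015]
eef_rot: [3.142, 0.0, 2.774]
force: [-0.1, -0.1, -1.4]
grip_width: 0.0594
grip_force: 25.0
```

send_rows:
  rows:
    - {"dx": 0, "dy": 0, "dz": 0, "roll": 0, "jaw": 0}
    - {"dx": 0, "dy": 0, "dz": 0, "roll": 0, "jaw": -0.6}
    - {"dx": 0, "dy": 0, "dz": 0, "roll": 0, "jaw": -0.6}
    - {"dx": 0, "dy": 0, "dz": 0, "roll": 0, "jaw": -0.6}
    - {"dx": 0, "dy": 0, "dz": 0, "roll": 0, "jaw": -0.6}
    - {"dx": 0, "dy": 0, "dz": -10, "roll": 0, "jaw": -0.6}
    - {"dx": 0, "dy": 0, "dz": -25, "roll": 0, "jaw": -0.6}
    - {"dx": 0, "dy": 0, "dz": -35, "roll": 0, "jaw": -1}
    - {"dx": 0, "dy": 0, "dz": -35, "roll": 0, "jaw": -1}
    - {"dx": 0, "dy": 0, "dz": 0, "roll": 0, "jaw": -1}

```text
time_s: 6.87
ee_pos: [0.5623, -0.0445, 0.1275]
eef_rot: [3.139, 0.01, 2.774]
force: [0.2, -0.4, 0.5]
grip_width: 0.0914
grip_force: 0.0
```

send_rows:
  rows:
    - {"dx": 10, "dy": -29, "dz": 0, "roll": 0, "jaw": -1}
    - {"dx": 10, "dy": -29, "dz": 0, "roll": 0, "jaw": -1}
    - {"dx": 10, "dy": -29, "dz": 0, "roll": 0, "jaw": -1}
    - {"dx": 10, "dy": -29, "dz": 0, "roll": 0, "jaw": -1}
    - {"dx": 10, "dy": -29, "dz": 0, "roll": 0, "jaw": -1}
    - {"dx": 10, "dy": -29, "dz": 0, "roll": 0, "jaw": -1}
    - {"dx": 10, "dy": -29, "dz": 0, "roll": 0, "jaw": -1}
    - {"dx": 12, "dy": -32, "dz": 0, "roll": 0, "jaw": -1}
    - {"dx": 0, "dy": 0, "dz": 0, "roll": 0, "jaw": -1}
    - {"dx": 0, "dy": 0, "dz": 0, "roll": 0, "jaw": -1}

```text
time_s: 7.7
ee_pos: [0.398, -0.2349, 0.1206]
eef_rot: [-3.141, 0.001, 2.771]
force: [-0.2, 0.4, -0.1]
grip_width: 0.0938
grip_force: 0.0
```

```bash
python3 - <<'E'
from h import *
c=camera('top');w=camera('wrist')
W=world(c);z=W[...,2]
q=(abs(W[...,0]-.559)<.08)&(abs(W[...,1]+.044)<.08)
for lo,hi in((.006,.014),(.02,.04)):
    m=q&(z>lo)&(z<hi);p=W[m];print(len(p),((p.min(0)+p.max(0))/2).round(4),np.ptp(p,axis=0).round(4),np.median(p[:,2]).round(4))
V=world(w);f=w['frame'].astype(int)
m=(f[...,1]>f[...,0]+20)&(f[...,1]>f[...,2]+20)&(w['z_map']>0);print(m.sum())
n,l,s,ce=cv2.connectedComponentsWithStats(m.astype(np.uint8))
for i in range(1,n):
    if s[i,4]>300: p=V[l==i];print(ce[i].round(),((p.min(0)+p.max(0))/2).round(4),np.ptp(p,axis=0).round(3))
i=np.hstack([cv2.resize(w['frame'],(400,300)),cv2.resize(c['frame'][80:272,172:428],(400,300))])
cv2.imwrite('pics/e.png',i[...,::-1])
print(get_obs()['ee_pos'])
E
```

```text
2618 [ 0.5584 -0.0437  0.01  ] [0.1385 0.1366 0.0079] 0.0106
641 [ 0.5592 -0.0454  0.0252] [0.058  0.059  0.0101] 0.0263
3109
[256. 185.] [ 0.3998 -0.2318  0.0056] [0.059 0.055 0.014]
[183. 248.] [ 0.4173 -0.3094  0.0703] [0.064 0.062 0.142]
[ 0.39895365 -0.23369734  0.12034785]
```

View pics/e.png

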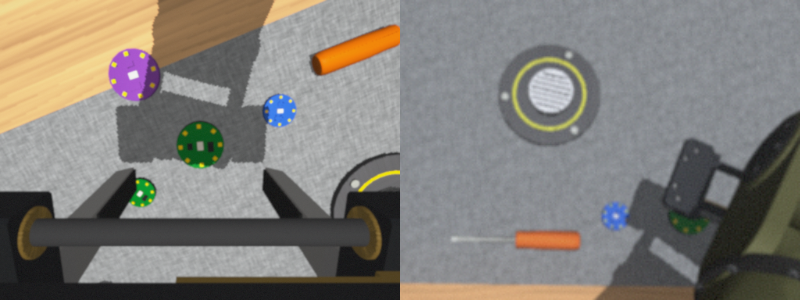

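The heat sink sits on the ring at (551,90), within 2 mm of the plate centre. The green board is centred between the fingers at (200,145), and neither neighbour is in the fingers' way. I'm descending to grip it.

send_rows:
  rows:
    - {"dx": 0, "dy": 0, "dz": 35, "roll": 0, "jaw": -1}
    - {"dx": 0, "dy": 0, "dz": 35, "roll": 0, "jaw": -1}
    - {"dx": 0, "dy": 0, "dz": 20, "roll": 0, "jaw": -1}
    - {"dx": 0, "dy": 0, "dz": 15, "roll": 0, "jaw": -1}
    - {"dx": 0, "dy": 0, "dz": 8, "roll": 0, "jaw": -1}
    - {"dx": 0, "dy": 0, "dz": 4, "roll": 0, "jaw": -1}
    - {"dx": 0, "dy": 0, "dz": 0, "roll": 0, "jaw": -1}
    - {"dx": 0, "dy": 0, "dz": 0, "roll": 0, "jaw": -1}

```text
time_s: 8.47
ee_pos: [0.3992, -0.2339, 0.0037]
eef_rot: [-3.141, 0.001, 2.774]
force: [-0.7, 1.0, -0.3]
grip_width: 0.094
grip_force: 0.0
```

send_rows:
  rows:
    - {"dx": 0, "dy": 0, "dz": 0, "roll": 0, "jaw": 1}
    - {"dx": 0, "dy": 0, "dz": 0, "roll": 0, "jaw": 1}
    - {"dx": 0, "dy": 0, "dz": 0, "roll": 0, "jaw": 1}
    - {"dx": 0, "dy": 0, "dz": 0, "roll": 0, "jaw": 1}
    - {"dx": 0, "dy": 0, "dz": 0, "roll": 0, "jaw": 1}
    - {"dx": 0, "dy": 0, "dz": 0, "roll": 0, "jaw": 1}
    - {"dx": 0, "dy": 0, "dz": 0, "roll": 0, "jaw": 1}
    - {"dx": 0, "dy": 0, "dz": 0, "roll": 0, "jaw": 1}
  force: 15

```text
time_s: 9.13
ee_pos: [0.3986, -0.234, 0.003]
eef_rot: [-3.142, 0.0, 2.774]
force: [-0.8, -0.2, 1.6]
grip_width: 0.0552
grip_force: 15.0
```

send_rows:
  rows:
    - {"dx": 0, "dy": 0, "dz": -10, "roll": 0, "jaw": 1}
    - {"dx": 0, "dy": 0, "dz": -20, "roll": 0, "jaw": 1}
    - {"dx": 0, "dy": 0, "dz": -30, "roll": 0, "jaw": 1}
    - {"dx": 0, "dy": 0, "dz": -15, "roll": 0, "jaw": 1}
    - {"dx": 0, "dy": 0, "dz": -5, "roll": 0, "jaw": 1}
    - {"dx": 0, "dy": 0, "dz": 0, "roll": 0, "jaw": 1}

```text
time_s: 9.63
ee_pos: [0.399, -0.2343, 0.0842]
eef_rot: [-3.141, 0.002, 2.774]
force: [0.1, 0.9, -0.0]
grip_width: 0.0553
grip_force: 15.0
```

send_rows:
  rows:
    - {"dx": -5, "dy": 15, "dz": 0, "roll": 0, "jaw": 1}
    - {"dx": -9, "dy": 26, "dz": 0, "roll": 0, "jaw": 1}
    - {"dx": -10, "dy": 29, "dz": 0, "roll": 0, "jaw": 1}
    - {"dx": -10, "dy": 29, "dz": 0, "roll": 0, "jaw": 1}
    - {"dx": -10, "dy": 29, "dz": 0, "roll": 0, "jaw": 1}
    - {"dx": -10, "dy": 29, "dz": 0, "roll": 0, "jaw": 1}
    - {"dx": -10, "dy": 29, "dz": 0, "roll": 0, "jaw": 1}
    - {"dx": -9, "dy": 26, "dz": 0, "roll": 0, "jaw": 1}
    - {"dx": -5, "dy": 15, "dz": 0, "roll": 0, "jaw": 1}
    - {"dx": -3, "dy": 8, "dz": 0, "roll": 0, "jaw": 1}
    - {"dx": 0, "dy": 0, "dz": 0, "roll": 0, "jaw": 1}
    - {"dx": 0, "dy": 0, "dz": 0, "roll": 0, "jaw": 1}

```text
time_s: 10.63
ee_pos: [0.5579, -0.0441, 0.082]
eef_rot: [-3.141, -0.002, 2.774]
force: [0.2, -0.4, -0.4]
grip_width: 0.0556
grip_force: 15.0
```

```bash
python3 - <<'E'
from h import *
c=camera('wrist');d=camera('scene')
i=np.hstack([cv2.resize(c['frame'],(400,300)),cv2.resize(d['frame'][144:272,160:330],(400,300))])
cv2.imwrite('pics/f.png',i[...,::-1])
V=world(c);f=c['frame'].astype(int)
m=(f[...,1]>f[...,0]+20)&(f[...,1]>f[...,2]+20)&(c['z_map']>0)
n,l,s,ce=cv2.connectedComponentsWithStats(m.astype(np.uint8))
for i in range(1,n):
    if s[i,4]>300: p=V[l==i];print(ce[i].round(),((p.min(0)+p.max(0))/2).round(4),np.ptp(p,axis=0).round(3),np.median(p[:,2]))
o=get_obs();print(o['ee_pos'],o['grip_force'])
E
```

```text
[255. 229.] [ 0.5791 -0.0531  0.0454] [0.1   0.081 0.092] 0.08881109319932944
[ 0.55791012 -0.04467117  0.08256967] 14.999918192625046
```

View pics/f.png

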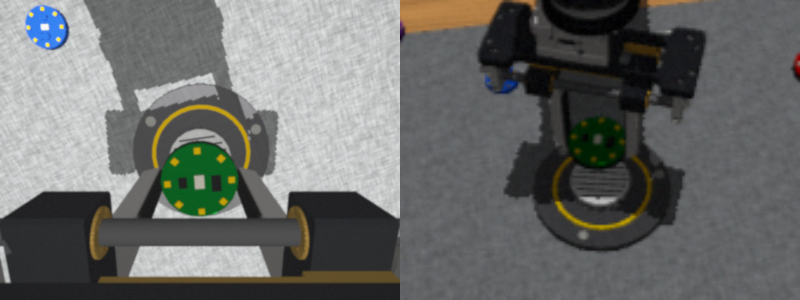

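The board is held level, LEDs up, above the heat sink at wrist (200,180). I'm lowering it onto the stack.

send_rows:
  rows:
    - {"dx": 0, "dy": 0, "dz": 12, "roll": 0, "jaw": 1}
    - {"dx": 0, "dy": 0, "dz": 16, "roll": 0, "jaw": 1}
    - {"dx": 0, "dy": 0, "dz": 12, "roll": 0, "jaw": 1}
    - {"dx": 0, "dy": 0, "dz": 7, "roll": 0, "jaw": 1}
    - {"dx": 0, "dy": 0, "dz": 3, "roll": 0, "jaw": 1}
    - {"dx": 0, "dy": 0, "dz": 2, "roll": 0, "jaw": 1}
    - {"dx": 0, "dy": 0, "dz": 1, "roll": 0, "jaw": 1}
    - {"dx": 0, "dy": 0, "dz": 0, "roll": 0, "jaw": 1}
    - {"dx": 0, "dy": 0, "dz": 0, "roll": 0, "jaw": 1}
    - {"dx": 0, "dy": 0, "dz": 0, "roll": 0, "jaw": 1}

```text
time_s: 11.57
ee_pos: [0.5588, -0.0438, 0.0304]
eef_rot: [3.141, 0.001, 2.774]
force: [-0.2, 0.1, -0.9]
grip_width: 0.0556
grip_force: 15.0
```

send_rows:
  rows:
    - {"dx": 0, "dy": 0, "dz": 0.7, "roll": 0, "jaw": 1}
    - {"dx": 0, "dy": 0, "dz": 0.3, "roll": 0, "jaw": 1}
    - {"dx": 0, "dy": 0, "dz": 0, "roll": 0, "jaw": 1}
    - {"dx": 0, "dy": 0, "dz": 0, "roll": 0, "jaw": 1}

```text
time_s: 11.9
ee_pos: [0.5587, -0.0438, 0.0291]
eef_rot: [3.142, 0.0, 2.774]
force: [0.3, -0.1, 0.9]
grip_width: 0.0554
grip_force: 15.0
```

send_rows:
  rows:
    - {"dx": 0, "dy": 0, "dz": 0, "roll": 0, "jaw": 0}
    - {"dx": 0, "dy": 0, "dz": 0, "roll": 0, "jaw": -0.6}
    - {"dx": 0, "dy": 0, "dz": 0, "roll": 0, "jaw": -0.6}
    - {"dx": 0, "dy": 0, "dz": 0, "roll": 0, "jaw": -0.6}
    - {"dx": 0, "dy": 0, "dz": 0, "roll": 0, "jaw": -0.6}
    - {"dx": 0, "dy": 0, "dz": -10, "roll": 0, "jaw": -0.6}
    - {"dx": 0, "dy": 0, "dz": -25, "roll": 0, "jaw": -0.6}
    - {"dx": 0, "dy": 0, "dz": -35, "roll": 0, "jaw": -1}
    - {"dx": 0, "dy": 0, "dz": -35, "roll": 0, "jaw": -1}
    - {"dx": 0, "dy": 0, "dz": -10, "roll": 0, "jaw": -1}
    - {"dx": 0, "dy": 0, "dz": 0, "roll": 0, "jaw": -1}
    - {"dx": 0, "dy": 0, "dz": 0, "roll": 0, "jaw": -1}

```text
time_s: 12.9
ee_pos: [0.5585, -0.0438, 0.1438]
eef_rot: [3.142, 0.0, 2.774]
force: [0.2, -0.5, -0.8]
grip_width: 0.094
grip_force: 0.0
```

```bash
python3 - <<'E'
from h import *
c=camera('wrist');d=camera('scene')
i=np.hstack([cv2.resize(c['frame'],(400,300)),cv2.resize(d['frame'][144:272,160:330],(400,300))])
cv2.imwrite('pics/g.png',i[...,::-1])
V=world(c);z=V[...,2];q=(abs(V[...,0]-.559)<.05)&(abs(V[...,1]+.044)<.05)
m=q&(z>.031)&(z<.045);p=V[m];print(((p.min(0)+p.max(0))/2).round(4),np.ptp(p,axis=0).round(4),np.median(p[:,2]))
A=np.c_[p[:,:2],np.ones(len(p))];print(np.linalg.lstsq(A,p[:,2],rcond=None)[0])
E
```

```text
[ 0.5576 -0.0423  0.035 ] [0.0555 0.0556 0.0078] 0.0359439130408455
[ 6.15763720e-03 -2.73430045e-05  3.25183263e-02]
```

View pics/g.png

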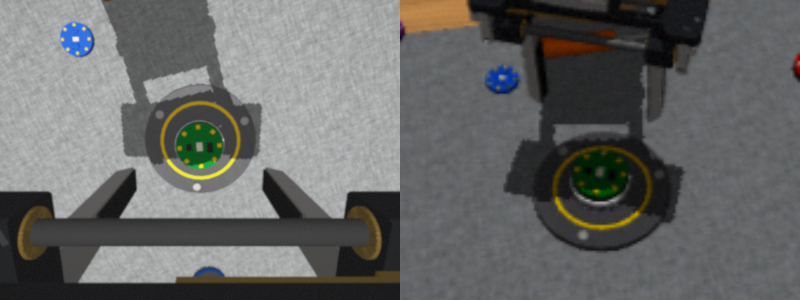

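The picture shows the stack centred on the ring at wrist (200,145). The board lies flat with its top at z = 36 mm, and the gripper is clear, so I'm handing it in.

```bash
python3 -c "
from station import *
print(hand_in())"
```

```text
the job is handed in; nothing more can be done
None
```

The lamp module is built and handed in at about 13 s: the heat sink is within about 2 mm of the plate's centre, the green LED board lies flat on it within about 4 mm of its centre with LEDs up, and the gripper has let go; no verdict was returned.

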